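# Take the bayonet lid off the leaning ingredient canister

### The arm

A 7-joint arm with a two-finger parallel gripper is mounted at the origin on the work surface. World frame = base frame: x ahead of the robot, y to its left, z up, the work surface at z = 0. Lengths are in m, angles in rad, forces in N, time in s.
With the tool pointing down it reaches from about 0.425 to 0.875 m from the base axis. Payload 8.4 kg.
Tool frame: the origin (TCP) lies on the centre line of the jaws, within the pads' length; the fingertips stand 17 mm ahead of it and the grasp point (between the pads) lies 2 mm behind it (bot.tcp_to_tips is the z of the fingertips in the tool frame, in m); z points along the fingers, y is the line along which they close (so a half turn about z gives the same grasp; the last joint's range is limited). The gripper opens to 87 mm and grips with 3 to 60 N. Pads are 19 mm wide; open, the fingers measure 117 mm over their backs; the gripper's body (75 mm by 190 mm) begins 51 mm behind the grasp point.
Start: joints at [1.137, 0.333, 0.04, 1.465, -0.013, 1.343, -0.059], TCP at [0.214, -0.614, 0.24] pointing down, gripper open.
Joint ranges: [-2.58, 2.58], [-0.38, 2.09], [-1.3, 1.39], [0.25, 2.4], [-1.5, 4.64], [0.08, 2.09], [-2.65, 2.65]. Speed limits (rad/s): [2.22, 2.22, 2.79, 2.79, 3.14, 3.14, 3.14].

### API

Orientations are given as a unit quaternion [w, x, y, z].
In Python, from bench import status, vision, order, bot gives the robot as it stands.
- The arm moves only by the tool move_arm, never from a script. Its argument "motion" is a list that holds one entry, the list of rows, each a list of 4 numbers: the shift along the world's x, y, z in cm, then the turn about the world's z in degrees. In form: [[[x, y, z, twist], ...]]. A call has 1 to 5 rows; each row shifts and turns the commanded pose from where the row before left it; what a row does not reach is not made up. A row lasts 1/8 s, in which the tool goes at most 62.5 mm and 10.7 degrees, less where a joint would pass 70% of its speed; a pose out of reach is approached as far as the arm can. A call with a gripper value outside its range is refused whole. "jaw" is the opening, from -1 (shut) to 1 (fully open), so that 0 is half open, set as the call begins (left out, the last holds). The fingers move at their own pace and stop on an object; "squeeze" is the grip in N (left out, the last holds). Time passes only in rows, so rows that do not move let the fingers close. It gives the time, the measured TCP pose, the force, the opening and the grip force at its end, in the units of the state.
- status.read_state(): the state, without advancing time (a new reading comes with each control period).
- vision.read_camera(name): name is "scene" or "side" or "wrist"; returns a dict with "color" (400x640x3 uint8, red, green, blue), "mtx" (3x3 intrinsics, pixels), "k1" (the pictures are not rectified: a ray, as slopes to the right and down, at radius r is drawn at 1 + k1 r^2 times it, then the intrinsics apply), "R" (3x3) and "t" (3): a world point X has camera coordinates R X + t; the wrist camera has in their place "T_tool_cam" (4x4, takes a point from camera to tool coordinates, whose origin is the TCP and whose axes are the flange's). Camera axes: x right, y down, z forward; pixel columns grow to the right and rows downward; lengths in m; the calibration is good to about 2 mm. A picture is of the moment at which its call begins: read the wrist's pose just before it. There is no depth.
- order.job_done(): hands the job in; it is judged then, once.
The state is a dict: "clock": time; "joints": joint angles; "dq": joint speeds; "tau": joint torques, N m; "tool_pos": TCP position; "eef_rot": TCP orientation; "contact_force": force on the tool from outside, world axes, zero at the start; "wrist_torque": the same for the moment, N m; "grip_width": opening from 0.0 (shut) to 1.0 (fully open); "grasp_force": force on a finger pad.
Only numpy, scipy, OpenCV 4.12 (cv2) and the standard library are available. Lean on these libraries where they do the work, as an engineer would, in place of code of your own. Each camera call takes 0.05 s, during which the arm holds its last target. There are 200 camera calls.

### The job

The wide canister with the black grip bar on its lid is empty and its lid has to go for washing. Turn that lid anticlockwise until its claws come to the slots in the rim, lift it off along the canister's lean, and set it down, without dropping it, flat on the bottom of the grey tray with the bar upwards. Leave the other canister and the things around as they stand.

Things in the scene. Friction and masses are not known exactly. Their poses are not given: they have to be found in the camera images.
- canister: Stainless canister, 100 mm across, 150 mm long, clamped immovably in a sheet-metal stand, mouth up, leaning 30 degrees from vertical to the front (robot's side). Origin: centre of the mouth in the rim plane. z: along its axis, out of the mouth. x: in the rim plane, up the slope, away from the robot's side. Rim flange 114 mm across, 4 mm thick, its top in the rim plane.
- slot (a point): Outer middle of one slot in the rim flange, 57 mm from the canister's origin along its x. Three slots, each 34 degrees wide, are cut in the flange at 0, 120 and 240 degrees from the canister's x. Small stops under the flange halt the lid about 4 degrees past the slot centres when it is turned open, and it still comes free there.
- lid_grip (a point): Centre of the black grip bar (70 mm along x, 14 mm wide, 30 mm high) on the bayonet lid, on the lid's axis: 19 mm above the plate's underside, 15 mm above its top face, 15 mm below the bar's top. z: the lid's axis, away from the canister. At the start it is 19 mm out from the canister's origin along the axis; with the lid lying flat on its claws it is 29 mm above the floor.
- lid: The lid, loose, 0.2 to 0.5 kg: aluminium plate 125 mm across, 4 mm thick. Origin: middle of its underside, axes as lid_grip. Three claws 20 mm wide hang 10 mm below it at 0, 120, 240 degrees from x and hook under the flange with 2 mm play. It starts with x 38 to 58 degrees clockwise (seen from outside) of the canister's x and lifts off within 6 degrees of it (bar then in line with the lean).
- tray: Shallow grey plastic wash tray, fixed, 210 mm (x) by 190 mm (y) outside, 30 mm high, walls and floor 4 mm thick. Origin: centre of its underside on the counter; z up. Inner floor 4 mm above the origin.
- knob_canister: The other canister, to be left alone: slimmer (82 mm across), round black knob on its lid, in the same kind of stand, all fixed, 0.22 m high. Origin on the counter below the centre of its mouth; it leans 30 degrees to its -x.
- oil_center (a point): Tall black oil bottle, 72 mm across and 235 mm high, loose, standing. Its centre, half-way up.
- tin_center (a point): Food tin, 74 mm across and 110 mm high, loose, standing. Its centre, half-way up.
- scoop_center (a point): Metal scoop lying on the counter, 160 mm long, 38 mm high, loose. About its middle, 18 mm above the counter.
Not all that is in view belongs to the job. Leave any green or purple look-alike of the lid alone.

How it is judged:
On the way, in this order (a step that is already met when the one before it is completed fails the run):
1. the lid is turned until its claws stand at the slots, still down on the rim (angle between the x axis of lid_grip and the x axis of canister, either way round below 0.17 rad and z of lid_grip in the frame of canister below 0.026 m), for 0.1 s.
2. the lid is lifted clear of the rim (z of lid_grip in the frame of canister above 0.045 m), for 0.1 s.
3. the lid is brought down to within 10 mm of resting in the tray while still held in the fingers (contact force between the fingers and lid above 0.5 N and z of lid_grip in the frame of tray below 0.043 m and horizontal distance between lid_grip and tray below 0.06 m), for 0.05 s.
At the end, for the whole second after the job is handed in: The lid lies at rest on the floor of the grey tray, inside its walls, flat to within 0.08 rad with the grip bar upwards (its point 28 to 38 mm above the tray's underside), and is released (x of lid_grip in the frame of tray between -0.045 and 0.045 m and y of lid_grip in the frame of tray between -0.035 and 0.035 m and z of lid_grip in the frame of tray between 0.028 and 0.038 m and angle between lid_grip's own z axis and vertical below 0.08 rad and linear speed of lid below 0.01 m/s); the robot touches nothing.
It fails at once if the oil bottle, the tin or the scoop is moved by more than 20 mm (distance of any of oil_center, tin_center, scoop_center from where it was at the start of the episode above 0.02 m).
It fails at once if the other canister is struck or pressed with more than 10 N (contact force between knob_canister and anything else above 10 N).
It also fails if it takes over 48 s, if anything falls off the work surface, if the arm or the gripper's body presses on something with over 40 N, if the wrist force passes 120 N, or if a joint passes its speed limit or range.

## Working session

There is one attempt and no reset: what is moved stays moved. The work goes in short steps, Python scripts to look and compute and a tool call to move; the robot and the scene stay as the last step left them, time stands still between calls to the robot, and variables do not carry over. Pictures are saved under pics/ and viewed, at most 10 in all, crops included, and the job is handed in when it is done.

Besides the shell and the picture viewer there is one more tool, called after "Request:" as name(argument=value, ...), one argument or row to a line, values as JSON. move_arm: Moves the arm, as the interface text tells. Its arguments: {"type":"object","properties":{"motion":{"type":"array"},"jaw":{"type":"number"},"squeeze":{"type":"number"}},"required":["motion"]}

```bash
ls; mkdir -p pics; python3 - <<'E'
from bench import status, vision, order, bot
import cv2
print(status.read_state()); print(bot.tcp_to_tips, [a for a in dir(bot) if a[0]!='_'])
for n in ("scene","side"):
    d=vision.read_camera(n); cv2.imwrite(f"pics/{n}0.png",d["color"][:,:,::-1])
    print(n,d["mtx"],d["k1"],d["R"],d["t"], -d["R"].T@d["t"])
    import pickle; pickle.dump(d,open(f"{n}0.pkl","wb"))
E
```

```text
pics
{'clock': 0.0, 'joints': array([ 1.13679776,  0.33390945,  0.03989351,  1.46629496, -0.01339151,
        1.34330388, -0.05849363]), 'dq': array([ 1.04406519e-04, -5.77911629e-04,  1.03595961e-04, -1.59074176e-03,
        5.13181387e-05,  2.23618976e-04,  1.25375534e-03]), 'tau': array([ 2.64065398e-03, -6.56358862e+01,  1.33551713e+00, -4.03804529e+01,
       -5.99511084e-02,  4.49279614e-02,  1.27544995e-04]), 'tool_pos': array([ 0.21338543, -0.61349444,  0.23864888]), 'eef_rot': array([-8.00343914e-04,  9.86023415e-01,  1.66604757e-01, -1.99364398e-04]), 'contact_force': array([ 0.31910485, -0.62211428, -0.42007229]), 'wrist_torque': array([ 0.02840512,  0.02757534, -0.03724218]), 'grasp_force': 0.0, 'grip_width': 0.9993114000976213}
0.017 ['PlanningError', 'tcp_to_tips']
scene [[361.22660092   0.         320.84831226]
 [  0.         361.22660092 196.64396188]
 [  0.           0.           1.        ]] -0.04031010136268243 [[ 0.73699339  0.67578158  0.01264904]
 [ 0.4884426  -0.51956329 -0.70105478]
 [-0.46718794  0.52285107 -0.71299523]] [-0.43074246 -0.18704132  1.44014793] [ 1.08163303 -0.55907487  0.90114086]
side [[514.02360006   0.         319.20755712]
 [  0.         514.02360006 194.92810084]
 [  0.           0.           1.        ]] 0.0078120525845109005 [[-0.84782076 -0.53026075  0.00484643]
 [-0.40753195  0.64569071 -0.64575632]
 [ 0.33928994 -0.54946069 -0.76352819]] [0.46877611 0.31795489 1.32403091] [0.07778453 0.77077599 1.21398441]
```

View pics/scene0.png

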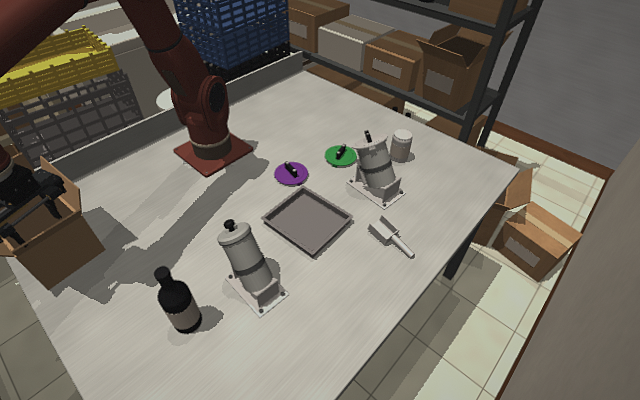

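View pics/side0.png

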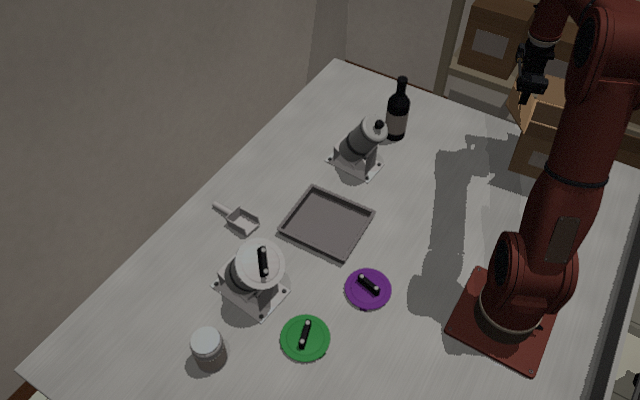

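Candidates: the wide canister's white lid with a black bar (side 263,262; scene 368,137), the purple lid (side 368,286), the green lid (side 305,335) and the knob canister (side 378,125). I pick the white lid with the bar on the wide canister, and check it in a close crop.

```bash
python3 - <<'E'
import pickle,cv2,numpy as np
s=pickle.load(open("side0.pkl","rb"))["color"][:,:,::-1]; c=pickle.load(open("scene0.pkl","rb"))["color"][:,:,::-1]
a=cv2.resize(s[225:325,205:305],(600,600),interpolation=cv2.INTER_CUBIC)[:, :]
b=cv2.resize(c[120:210,340:420],None,fx=5,fy=5,interpolation=cv2.INTER_CUBIC)
o=np.zeros((600,800,3),np.uint8); a=cv2.resize(s[225:325,205:297],None,fx=5,fy=5,interpolation=cv2.INTER_CUBIC)
b=cv2.resize(c[122:207,345:411],None,fx=5,fy=5,interpolation=cv2.INTER_CUBIC)
o[:500,:460]=a; o[:425,462:792]=b
cv2.imwrite("pics/crop1.png",o)
E
```

```text
(no output)
```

View pics/crop1.png

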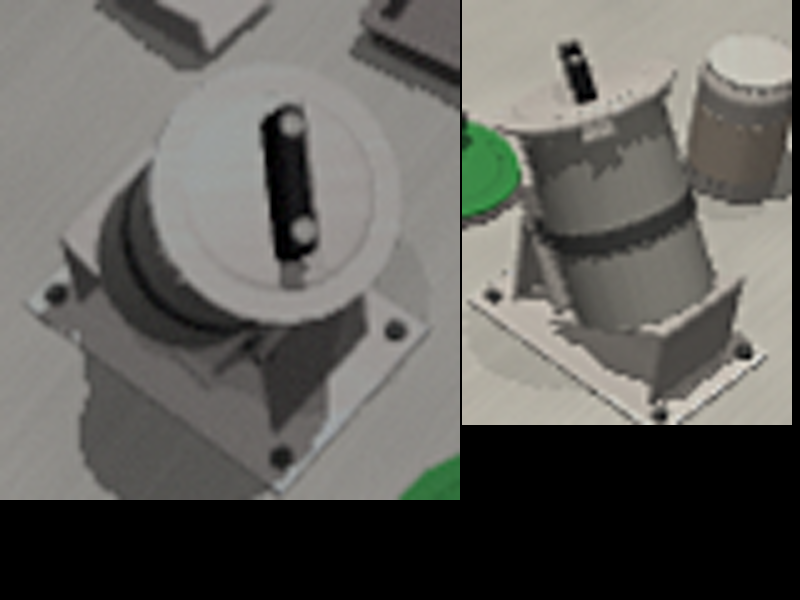

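```bash
cat > h.py <<'E'
import numpy as np,pickle,cv2
from scipy.optimize import least_squares
C={n:pickle.load(open(f"{n}0.pkl","rb")) for n in("scene","side")}
def proj(c,X,R=None,t=None):
    R=c["R"] if R is None else R; t=c["t"] if t is None else t
    p=np.atleast_2d(X)@R.T+t; s=p[:,:2]/p[:,2:]; s=s*(1+c["k1"]*(s**2).sum(1,keepdims=True))
    return s@c["mtx"][:2,:2].T+c["mtx"][:2,2]
def ray(c,uv):
    d=np.atleast_2d(uv)-c["mtx"][:2,2]; s0=d/c["mtx"][0,0]; s=s0.copy()
    for _ in range(9): s=s0/(1+c["k1"]*(s**2).sum(1,keepdims=True))
    return np.c_[s,np.ones(len(s))]@c["R"], -c["R"].T@c["t"]
def ground(c,uv,z):
    d,o=ray(c,uv); return o+d*((z-o[2])/d[:,2])[:,None]
def frame(yaw):
    x=np.array([np.cos(.5236)*np.cos(yaw),np.cos(.5236)*np.sin(yaw),.5])
    y=np.array([-np.sin(yaw),np.cos(yaw),0]); return x,y,np.cross(x,y)
E
python3 - <<'E'
from h import *
S,A=C["side"],C["scene"]
fs=lambda p:(np.array(p,float)+.5)/5-.5+[205,225]
fa=lambda p:(np.array(p,float)-[462,0]+.5)/5-.5+[345,122]
print("base side",ground(S,fs([(55,294),(282,457),(396,330)]),.004).round(4).tolist())
print("base scene",ground(A,fa([(493,295),(659,412),(743,352)]),.004).round(4).tolist())
print("tray side",ground(S,[(313,186),(375,213),(343,262),(278,229)],.03).round(4).tolist())
print("tray scene",ground(A,[(303,187),(353,216),(312,256),(262,220)],.03).round(4).tolist())
s_b=fs([(291,124),(302,232)]); s_e=fs([(150,185),(402,205),(265,62),(270,325)]); a_b=fa([(572,60)]); a_e=fa([(490,122),(676,68)])
th=np.linspace(0,2*np.pi,721)
def f(p):
    o=p[:3];x,y,z=frame(p[3]); b=np.cos(p[4])*x+np.sin(p[4])*y
    e=o+.004*z+.0625*(np.outer(np.cos(th),x)+np.outer(np.sin(th),y)); es=proj(S,e);ea=proj(A,e)
    r=[]
    top=o+.034*z
    ps=proj(S,[top+p[5]*b,top-p[5]*b]); r+=list((ps-s_b).ravel())
    r+=[es[:,0].min()-s_e[0,0],es[:,0].max()-s_e[1,0],es[:,1].min()-s_e[2,1],es[:,1].max()-s_e[3,1]]
    r+=[ea[:,0].min()-a_e[0,0],ea[:,0].max()-a_e[1,0]]
    pa=proj(A,[top+p[5]*b,top-p[5]*b]); r+=list((pa-a_b)[0 if abs(pa[0,1]-a_b[0,1])<abs(pa[1,1]-a_b[0,1]) else 1])
    return np.array(r)
for fixed in (0,1):
  for y0 in (0,.3,-.3):
    q=least_squares(f,[.68,.2,.2,y0,-.8,.025]); 
  print(q.cost,q.x.round(4),np.degrees(q.x[3:5]),q.fun.round(1)); break
E
```

```text
base side [[0.6858, 0.3126, 0.004], [0.5259, 0.3251, 0.004], [0.5183, 0.2331, 0.004]]
base scene [[0.5179, 0.2342, 0.004], [0.6755, 0.2211, 0.004], [0.6849, 0.3102, 0.004]]
tray side [[0.639, -0.1015, 0.03], [0.4288, -0.1097, 0.03], [0.4227, 0.0866, 0.03], [0.6358, 0.0895, 0.03]]
tray scene [[0.434, 0.0719, 0.03], [0.6453, 0.0862, 0.03], [0.6559, -0.1167, 0.03], [0.4449, -0.1249, 0.03]]
0.6247085876830198 [ 0.5515  0.2725  0.1634 -0.2042 -0.6081  0.0256] [-11.69761796 -34.84330688] [ 0.   0.3 -0.2  0.2  0.   0.3  0.2 -0.7  0.6 -0.  -0.4 -0. ]
```

```bash
python3 - <<'E'
from h import *
S,A=C["side"],C["scene"]
fs=lambda p:(np.array(p,float)+.5)/5-.5+[205,225]
fa=lambda p:(np.array(p,float)-[462,0]+.5)/5-.5+[345,122]
s_b=fs([(291,124),(302,232)]); s_e=fs([(150,185),(402,205),(265,62),(270,325)]); a_b=fa([(572,60)]); a_e=fa([(490,122),(676,68)])
th=np.linspace(0,2*np.pi,721); Y=np.radians(-4.6)
def f(p):
    o=p[:3];x,y,z=frame(Y); b=np.cos(p[3])*x+np.sin(p[3])*y
    e=o+.004*z+.0625*(np.outer(np.cos(th),x)+np.outer(np.sin(th),y)); es=proj(S,e);ea=proj(A,e)
    top=o+.034*z
    r=list((proj(S,[top+p[4]*b,top-p[4]*b])-s_b).ravel())
    r+=[es[:,0].min()-s_e[0,0],es[:,0].max()-s_e[1,0],es[:,1].min()-s_e[2,1],es[:,1].max()-s_e[3,1]]
    r+=[ea[:,0].min()-a_e[0,0],ea[:,0].max()-a_e[1,0]]
    pa=proj(A,[top+p[4]*b,top-p[4]*b]); r+=list((pa-a_b)[np.argmin(abs(pa[:,1]-a_b[0,1]))])
    return np.array(r)
q=least_squares(f,[.55,.27,.165,-.7,.025]); print(q.cost,q.x.round(4),np.degrees(q.x[3]),q.fun.round(1))
x,y,z=frame(Y); print("grip",q.x[:3]+.019*z, "z",z); b=np.cos(q.x[3])*x+np.sin(q.x[3])*y; print("bar",b,np.degrees(np.arctan2(b[1],b[0])))
from bench import status,vision
d=vision.read_camera("wrist"); print(d["T_tool_cam"],d["mtx"],d["k1"])
E
```

```text
1.2086999605815587 [ 0.5518  0.2733  0.163  -0.7337  0.0258] -42.03577755091094 [ 0.4 -0.   0.  -0.   0.1 -0.3  0.6 -0.6  1.  -0.1 -0.6 -0.1]
grip [0.54232818 0.27410985 0.17943188] z [-0.49838944  0.04009946  0.86602479]
bar [ 0.58744722 -0.71902322  0.37136343] -50.75092674907569
[[ 3.51347066e-05 -9.55206391e-01 -2.95940448e-01  8.12174994e-02]
 [ 9.99999524e-01 -2.54870950e-04  9.41368618e-04  4.39056916e-04]
 [-9.74627943e-04 -2.95940340e-01  9.55205928e-01 -1.45086060e-01]
 [ 0.00000000e+00  0.00000000e+00  0.00000000e+00  1.00000000e+00]] [[311.43172913   0.         313.68688041]
 [  0.         311.43172913 192.13025673]
 [  0.           0.           1.        ]] -0.025332693485560488
```

Request:
move_arm(
  motion=[
    [[0,0,5,0],[0,0,5,0],[0,0,5,0],[2.4,4.3,0,9],[2.4,4.3,0,9]],
  ],
  jaw=1,
)

```text
clock: 0.78
tool_pos: [0.262, -0.5271, 0.3896]
eef_rot: [0.0, 0.947, 0.321, 0.0]
contact_force: [-0.7, 0.1, 0.3]
grip_width: 1.001
grasp_force: 0.0
```

Request:
move_arm(
  motion=[
    [[2.4,4.3,0,9],[2.4,4.3,0,9],[2.4,4.3,0,9],[2.4,4.3,0,9],[2.4,4.3,0,9]],
  ],
)

```text
clock: 1.4
tool_pos: [0.382, -0.3113, 0.3894]
eef_rot: [-0.0, 0.752, 0.659, -0.0]
contact_force: [0.8, -0.4, -0.8]
grip_width: 0.999
grasp_force: 0.0
```

Request:
move_arm(
  motion=[
    [[2.4,4.3,0,9],[2.4,4.3,0,9],[2.4,4.3,0,9],[2.4,4.3,0,9],[2.4,4.3,0,9]],
  ],
)

```text
clock: 2.02
tool_pos: [0.502, -0.0965, 0.3895]
eef_rot: [0.0, 0.443, 0.897, -0.0]
contact_force: [0.4, -0.2, -0.5]
grip_width: 0.996
grasp_force: 0.0
```

```bash
cat > w.py <<'E'
import sys,pickle,cv2
from bench import status,vision
st=status.read_state(); d=vision.read_camera("wrist"); d["st"]=st
pickle.dump(d,open(sys.argv[1]+".pkl","wb")); cv2.imwrite(f"pics/{sys.argv[1]}.png",d["color"][:,:,::-1])
E
python3 w.py w1
```

Request:
move_arm(
  motion=[
    [[0.8,6,0,3],[0.8,6,0,3],[0.8,6,0,0],[0.8,6,-1,0],[0.8,6,-1,0]],
  ],
)

```text
clock: 2.7
tool_pos: [0.5417, 0.2035, 0.3693]
eef_rot: [0.0, 0.398, 0.917, -0.0]
contact_force: [1.1, -0.7, -0.0]
grip_width: 1.001
grasp_force: 0.0
```

Request:
move_arm(
  motion=[
    [[0,4,-3,0],[0,2,-3,0],[0,1,-3,0],[0,0,0,0],[0,0,0,0]],
  ],
)

```text
clock: 3.32
tool_pos: [0.5421, 0.2716, 0.2807]
eef_rot: [0.0, 0.398, 0.918, 0.0]
contact_force: [-0.4, -0.4, -0.1]
grip_width: 1.003
grasp_force: 0.0
```

```bash
python3 w.py w2; python3 - <<'E'
import cv2,numpy as np
a=cv2.imread("pics/w1.png");b=cv2.imread("pics/w2.png")
o=np.zeros((600,800,3),np.uint8); o[:400,:640]=b; o[400:,:320]=cv2.resize(a,(320,200),interpolation=cv2.INTER_AREA)
cv2.imwrite("pics/w12.png",o)
E
```

```text
(no output)
```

View pics/w12.png

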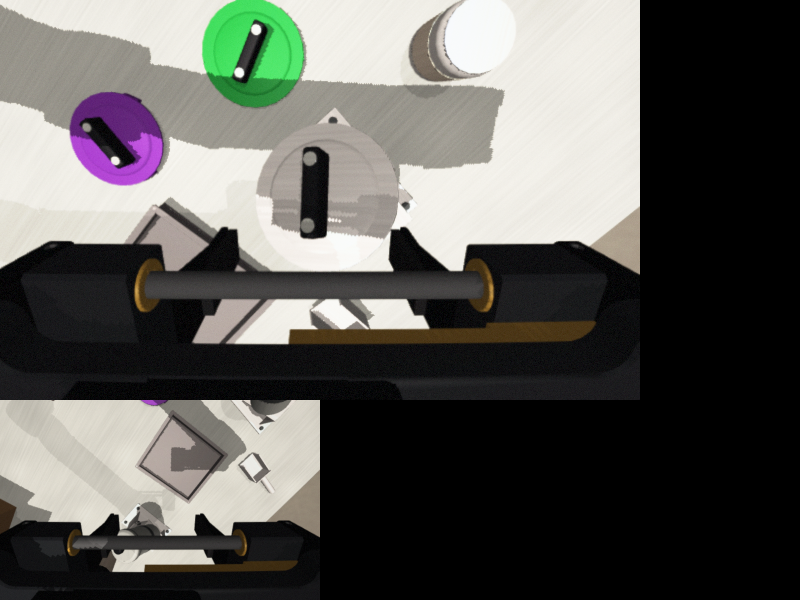

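Wrist view: the lid's bar screws are at (310,158) and (307,226), its disc runs from x≈257 to 399 with its top at y≈122, and the bar stands upright between the fingers. In the small view, the tray corners are about (346,26), (460,102), (380,202) and (272,122) at full scale.

```bash
cat >> h.py <<'E'
from scipy.spatial.transform import Rotation as Ro
def wcam(name):
    d=pickle.load(open(f"{name}.pkl","rb")); q=d["st"]["eef_rot"]; T=np.eye(4); T[:3,:3]=Ro.from_quat(np.r_[q[1:],q[0]]).as_matrix(); T[:3,3]=d["st"]["tool_pos"]
    M=np.linalg.inv(T@d["T_tool_cam"]); d["R"]=M[:3,:3]; d["t"]=M[:3,3]; return d
E
python3 - <<'E'
from h import *
S,A=C["side"],C["scene"]; W=wcam("w2"); W1=wcam("w1")
print("tray",ground(W1,[(346,26),(460,102),(380,202),(272,122)],.03).round(4).tolist())
fs=lambda p:(np.array(p,float)+.5)/5-.5+[205,225]
fa=lambda p:(np.array(p,float)-[462,0]+.5)/5-.5+[345,122]
s_b=fs([(291,124),(302,232)]); s_e=fs([(150,185),(402,205),(265,62),(270,325)]); a_b=fa([(572,60)]); a_e=fa([(490,122),(676,68)])
w_b=np.array([(310,158),(307,226.)])
th=np.linspace(0,2*np.pi,721); Y=np.radians(-4.6)
def f(p,full=True):
    o=p[:3];Yp=Y if full else p[5]; x,y,z=frame(Yp); b=np.cos(p[3])*x+np.sin(p[3])*y
    e=o+.004*z+.0625*(np.outer(np.cos(th),x)+np.outer(np.sin(th),y)); es=proj(S,e);ea=proj(A,e);ew=proj(W,e)
    top=o+.034*z; B=[top+p[4]*b,top-p[4]*b]
    r=list((proj(S,B)-s_b).ravel())
    r+=[es[:,0].min()-s_e[0,0],es[:,0].max()-s_e[1,0],es[:,1].min()-s_e[2,1],es[:,1].max()-s_e[3,1]]
    r+=[ea[:,0].min()-a_e[0,0],ea[:,0].max()-a_e[1,0]]
    pa=proj(A,B); r+=list((pa-a_b)[np.argmin(abs(pa[:,1]-a_b[0,1]))])
    pw=proj(W,B); pw=pw[np.argsort(pw[:,1])]; r+=list((pw-w_b).ravel()*.5)
    r+=[.5*(ew[:,0].min()-257),.5*(ew[:,0].max()-399),.5*(ew[:,1].min()-122)]
    return np.array(r)
for full in (True,False):
  q=least_squares(f,[.55,.27,.165,-.7,.025]+([] if full else [-.08]),args=(full,)); print(q.cost,q.x.round(4),np.degrees(q.x[3:]),q.fun.round(1))
  x,y,z=frame(Y if full else q.x[5]); print("grip",q.x[:3]+.019*z, "z",z); b=np.cos(q.x[3])*x+np.sin(q.x[3])*y; print("bar",b,np.degrees(np.arctan2(b[1],b[0])))
w=wcam("w2"); print(w["st"]["joints"])
E
```

```text
tray [[0.4298, 0.0742, 0.03], [0.6393, 0.1001, 0.03], [0.6483, -0.1017, 0.03], [0.4238, -0.1045, 0.03]]
4.414762143152745 [ 0.5492  0.2755  0.1674 -0.7163  0.026 ] [-41.03828684   1.48942424] [ 0.4  0.   0.4  0.3  0.2 -0.   0.7 -0.3  0.9 -0.1 -0.8 -1.7  0.7  0.1
  0.6 -0.3  0.4 -1.1  1. ]
grip [0.53970173 0.27630797 0.18382487] z [-0.49838944  0.04009946  0.86602479]
bar [ 0.59845764 -0.70683567  0.37713551] -49.746360534033975
4.4115028231311655 [ 0.5492  0.2755  0.1674 -0.7121  0.026  -0.0845] [-40.79788989   1.48938945  -4.84166262] [ 0.4  0.   0.4  0.3  0.2 -0.   0.7 -0.3  0.9 -0.1 -0.8 -1.7  0.7  0.1
  0.6 -0.3  0.4 -1.1  1. ]
grip [0.53969968 0.27631621 0.18383909] z [-0.49821587  0.04220121  0.86602479]
bar [ 0.59811006 -0.70639526  0.37850956] -49.74516517904681
[ 0.09192904  0.32136393 -0.79530183  1.48290885  0.23016757  1.43269071
  0.04351961]
```

Request:
move_arm(
  motion=[
    [[-0.45,0.2,-2,0],[0,0,-2,0],[0,0,-1.5,0],[0,0,-1,0],[0,0,0,0]],
  ],
  jaw=-0.05,
  squeeze=15,
)

```text
clock: 4.0
tool_pos: [0.5369, 0.2738, 0.2139]
eef_rot: [-0.0, 0.397, 0.918, -0.0]
contact_force: [0.3, 0.4, 0.3]
grip_width: 0.528
grasp_force: 0.0
```

Request:
move_arm(
  motion=[
    [[0,0,-0.5,0],[0,0,-0.4,0],[0,0,-0.4,0],[0,0,0,0],[0,0,0,0]],
  ],
)

```text
clock: 4.62
tool_pos: [0.5381, 0.2748, 0.2051]
eef_rot: [0.002, 0.397, 0.918, 0.001]
contact_force: [-6.1, -5.0, 21.5]
grip_width: 0.468
grasp_force: 11.3
```

```bash
python3 w.py w3
```

```text
(no output)
```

View pics/w3.png

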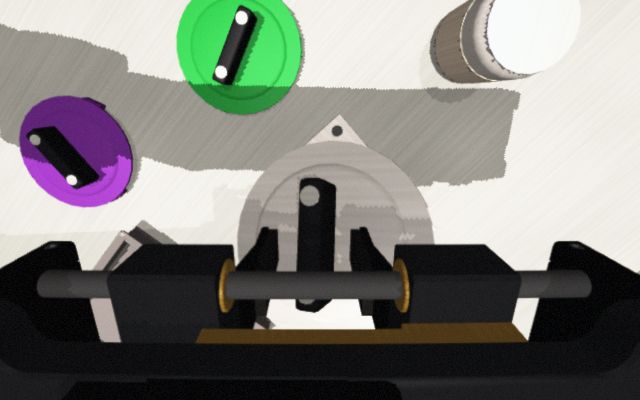

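The bar is centred between the fingers, but the uphill fingertip touches the lid plate (21 N). I'll back up a little, then close.

Request:
move_arm(
  motion=[
    [[0,0,0.5,0],[0,0,0,0],[0,0,0,0],[0,0,0,0],[0,0,0,0]],
  ],
  jaw=-1,
  squeeze=15,
)

```text
clock: 5.3
tool_pos: [0.5368, 0.274, 0.2062]
eef_rot: [-0.0, 0.397, 0.918, -0.0]
contact_force: [-1.2, 0.1, -0.6]
grip_width: 0.219
grasp_force: 14.3
```

Request:
move_arm(
  motion=[
    [[0.05,0.05,0,6],[0.05,0.05,0,6],[0.05,0.05,0,6],[0,0,0,0]],
  ],
)

```text
clock: 5.8
tool_pos: [0.535, 0.2753, 0.206]
eef_rot: [-0.003, 0.248, 0.969, -0.002]
contact_force: [-16.6, -6.2, 9.1]
grip_width: 0.249
grasp_force: 18.8
```

Request:
move_arm(
  motion=[
    [[-0.3,0,0.2,0],[0,0,0,6],[0,0,0,6],[0,0,0,0]],
  ],
)

```text
clock: 6.3
tool_pos: [0.5354, 0.2752, 0.2085]
eef_rot: [-0.0, 0.147, 0.989, -0.0]
contact_force: [-4.4, -2.5, 2.9]
grip_width: 0.176
grasp_force: 14.6
```

```bash
python3 w.py w4; python3 - <<'E'
from bench import vision
import cv2,numpy as np
s=vision.read_camera("side")["color"][225:325,205:305,::-1]
o=np.zeros((400,800,3),np.uint8);o[:,400:]=cv2.resize(s,(400,400),interpolation=cv2.INTER_CUBIC)
o[:,:400]=cv2.imread("pics/w4.png")[:,120:520]; cv2.imwrite("pics/c4.png",o)
E
```

```text
(no output)
```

View pics/c4.png

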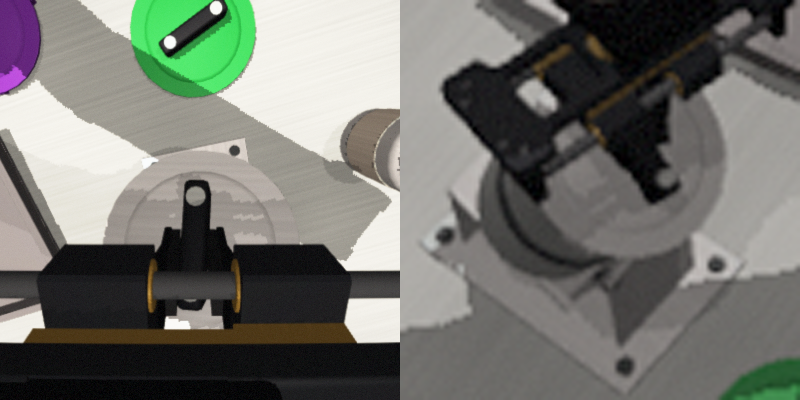

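The lid follows: the bar is still upright between the fingers and the jaw is nearly flush. About 12° remain.

Request:
move_arm(
  motion=[
    [[0,0,0,6],[0,0,0,6],[0,0,0,0],[0,0,0,0]],
  ],
)

```text
clock: 6.9
tool_pos: [0.5352, 0.2758, 0.2087]
eef_rot: [-0.0, 0.044, 0.999, -0.0]
contact_force: [-5.1, -1.8, 3.7]
grip_width: 0.166
grasp_force: 14.5
```

Request:
move_arm(
  motion=[
    [[0.2,0,0,0],[0,0,-0.4,0],[0,0,-0.4,0],[0,0,-0.3,0],[0,0,0,0]],
  ],
  jaw=-0.4,
)

```text
clock: 7.52
tool_pos: [0.5376, 0.2757, 0.1976]
eef_rot: [0.0, 0.042, 0.999, 0.0]
contact_force: [-0.9, -0.8, 1.4]
grip_width: 0.299
grasp_force: 0.9
```

Request:
move_arm(
  motion=[
    [[0,0,-0.2,0],[0,0,-0.1,0],[0,0,0,0]],
  ],
)

```text
clock: 7.9
tool_pos: [0.5379, 0.2757, 0.1968]
eef_rot: [0.001, 0.042, 0.999, -0.0]
contact_force: [-6.3, -4.7, 19.2]
grip_width: 0.299
grasp_force: 9.8
```

Request:
move_arm(
  motion=[
    [[0,0,0,0],[0,0,0,0],[0,0,0,0],[0,0,0,0]],
  ],
  jaw=-1,
  squeeze=40,
)

```text
clock: 8.4
tool_pos: [0.5374, 0.2758, 0.1966]
eef_rot: [0.0, 0.043, 0.999, -0.0]
contact_force: [-7.9, -5.6, 18.0]
grip_width: 0.162
grasp_force: 45.1
```

```bash
python3 w.py w5; python3 - <<'E'
from bench import vision
import cv2,numpy as np
s=vision.read_camera("side")["color"][225:325,205:305,::-1]; c=vision.read_camera("scene")["color"][115:215,335:435,::-1]
o=np.zeros((600,800,3),np.uint8);o[:400,400:]=cv2.resize(s,(400,400),interpolation=cv2.INTER_CUBIC)
o[:400,:400]=cv2.imread("pics/w5.png")[:,120:520]; cv2.imwrite("pics/c5.png",o[:400])
E
```

```text
(no output)
```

View pics/c5.png

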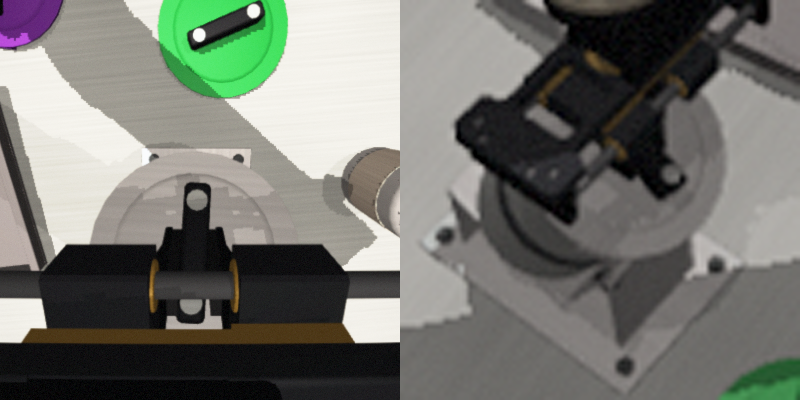

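Wrist view: the base plate edge is level at (140–250, 149), so the tool is square to it. The bar screws at (197,200) and (191,303) put the bar about 3° short of that. I'll twist a bit more and take off the downward press.

Request:
move_arm(
  motion=[
    [[0,0,0.2,0],[0,0,0,3],[0,0,0,0]],
  ],
)

```text
clock: 8.93
tool_pos: [0.5367, 0.2754, 0.1965]
eef_rot: [-0.001, 0.016, 1.0, -0.001]
contact_force: [-6.1, -2.2, 6.0]
grip_width: 0.161
grasp_force: 44.9
```

Request:
move_arm(
  motion=[
    [[-0.25,0.02,0.43,0],[-0.25,0.02,0.43,0],[-0.25,0.02,0.43,0],[0,0,0,0]],
  ],
)

```text
clock: 9.43
tool_pos: [0.5299, 0.2763, 0.2097]
eef_rot: [0.0, 0.016, 1.0, -0.0]
contact_force: [0.2, 0.6, -5.2]
grip_width: 0.159
grasp_force: 43.8
```

Request:
move_arm(
  motion=[
    [[-0.5,0.04,0.87,0],[-1,0.08,1.7,0],[-1,0.08,1.7,0],[-0.5,0,3,0],[0,0,4,0]],
  ],
)

```text
clock: 10.05
tool_pos: [0.4986, 0.2784, 0.324]
eef_rot: [0.0, 0.015, 1.0, -0.0]
contact_force: [-0.6, 0.7, -3.7]
grip_width: 0.155
grasp_force: 43.8
```

```bash
python3 - <<'E'
from bench import vision
import cv2,numpy as np
s=vision.read_camera("side")["color"][150:350,180:380,::-1]; c=vision.read_camera("scene")["color"][60:260,250:450,::-1]
cv2.imwrite("pics/c6.png",np.hstack([cv2.resize(i,(400,400),interpolation=cv2.INTER_CUBIC) for i in (s,c)]))
E
```

```text
(no output)
```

View pics/c6.png

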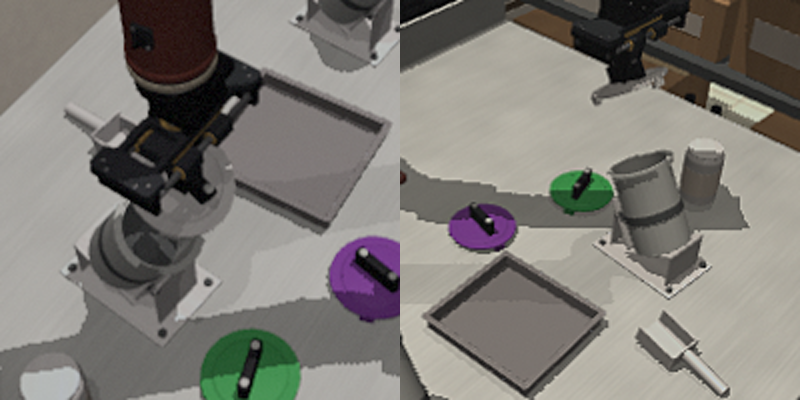

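```bash
python3 - <<'E'
from h import *
S,A=C["side"],C["scene"]
a=np.array([(507,251),(605,315),(530,392),(424,318)],float)-[400,0]
s=np.array([(262,70),(388,122),(328,230)],float)
g=ground(A,a/2-.25+[250,60],.03); print(g.round(4).tolist(),g.mean(0))
g=ground(S,s/2-.25+[180,150],.03); print(g.round(4).tolist(),(g[0]+g[2])/2)
E
```

```text
[[0.4284, 0.0788, 0.03], [0.6469, 0.0804, 0.03], [0.6612, -0.1106, 0.03], [0.4404, -0.122, 0.03]] [ 0.54422951 -0.01834047  0.03      ]
[[0.6475, -0.1021, 0.03], [0.4359, -0.1152, 0.03], [0.4165, 0.0931, 0.03]] [ 0.53202979 -0.0044886   0.03      ]
```

```bash
python3 - <<'E'
from h import *
print(ground(C["side"],[(378,125),(360,135)],.2).round(3).tolist(), ground(C["side"],[(328,160),(383,165),(376,180)],.003).round(3).tolist(),ground(C["scene"],[(230,224)],.22).round(3).tolist())
E
```

```text
[[0.525, -0.277, 0.2], [0.549, -0.212, 0.2]] [[0.671, -0.243, 0.003], [0.508, -0.319, 0.003], [0.497, -0.249, 0.003]] [[0.536, -0.282, 0.22]]
```

Request:
move_arm(
  motion=[
    [[0.6,-4.8,0,0],[0.6,-4.8,0,0],[0.6,-4.8,0,0],[0.6,-4.8,0,0],[0.6,-4.8,0,0]],
  ],
)

```text
clock: 10.78
tool_pos: [0.5295, 0.037, 0.3223]
eef_rot: [0.0, 0.016, 1.0, -0.0]
contact_force: [0.7, -0.1, -3.3]
grip_width: 0.156
grasp_force: 43.8
```

Request:
move_arm(
  motion=[
    [[0.75,-5.0,-2,0],[0,0,-5,0],[0,0,-5,0],[0,0,-2,0],[0,0,0,0]],
  ],
)

```text
clock: 11.4
tool_pos: [0.537, -0.0115, 0.1819]
eef_rot: [-0.001, 0.016, 1.0, 0.0]
contact_force: [-0.1, 0.6, -3.8]
grip_width: 0.154
grasp_force: 43.8
```

Request:
move_arm(
  motion=[
    [[0,0,-5,0],[0,0,-4,0],[0,0,-1.5,0],[0,0,0,0]],
  ],
  squeeze=20,
)

```text
clock: 11.9
tool_pos: [0.5383, -0.0116, 0.0782]
eef_rot: [0.0, 0.016, 1.0, 0.0]
contact_force: [-0.2, 0.0, -3.6]
grip_width: 0.159
grasp_force: 26.0
```

Request:
move_arm(
  motion=[
    [[0,0,-0.5,0],[0,0,-0.5,0],[0,0,-0.3,0],[0,0,0,0]],
  ],
)

```text
clock: 12.4
tool_pos: [0.5375, -0.0118, 0.0641]
eef_rot: [-0.0, 0.016, 1.0, -0.0]
contact_force: [0.2, -1.0, -4.2]
grip_width: 0.155
grasp_force: 26.0
```

Request:
move_arm(
  motion=[
    [[0,0,-0.3,0],[0,0,-0.3,0],[0,0,-0.3,0],[0,0,0,0]],
  ],
  squeeze=15,
)

```text
clock: 12.9
tool_pos: [0.5385, -0.0117, 0.0556]
eef_rot: [0.001, 0.016, 1.0, 0.0]
contact_force: [2.9, -1.2, -0.6]
grip_width: 0.16
grasp_force: 16.8
```

Contact has begun, and the lid should pivot flat as I press on.

Request:
move_arm(
  motion=[
    [[0,0,-0.3,0],[0,0,-0.3,0],[0,0,-0.2,0],[0,0,0,0]],
  ],
)

```text
clock: 13.4
tool_pos: [0.5413, -0.0118, 0.0494]
eef_rot: [0.004, 0.016, 1.0, -0.0]
contact_force: [7.5, -0.9, 8.9]
grip_width: 0.161
grasp_force: 15.1
```

```bash
python3 - <<'E'
from bench import vision
import cv2,numpy as np
s=vision.read_camera("side")["color"][150:290,250:400,::-1]; c=vision.read_camera("scene")["color"][130:270,240:390,::-1]
cv2.imwrite("pics/c7.png",np.hstack([cv2.resize(i,(400,373),interpolation=cv2.INTER_CUBIC) for i in (s,c)]))
E
```

```text
(no output)
```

View pics/c7.png

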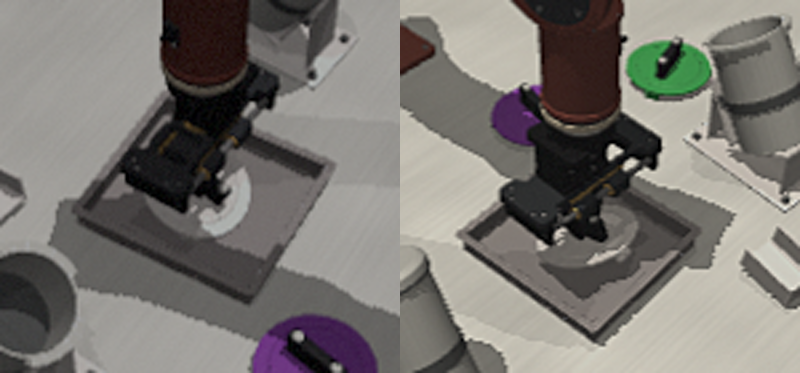

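Request:
move_arm(
  motion=[
    [[0,0,-0.3,0],[0,0,-0.3,0],[0,0,0,0]],
  ],
)

```text
clock: 13.88
tool_pos: [0.5427, -0.0118, 0.0442]
eef_rot: [0.005, 0.016, 1.0, 0.0]
contact_force: [10.8, -1.4, 13.3]
grip_width: 0.163
grasp_force: 15.0
```

Request:
move_arm(
  motion=[
    [[0,0,-0.2,0],[0,0,-0.2,0],[0,0,0,0],[0,0,0,0]],
  ],
  squeeze=8,
)

```text
clock: 14.38
tool_pos: [0.5376, -0.0118, 0.0372]
eef_rot: [0.0, 0.016, 1.0, -0.0]
contact_force: [3.9, -0.2, 2.0]
grip_width: 0.157
grasp_force: 8.0
```

Request:
move_arm(
  motion=[
    [[0,0,0,0],[0,0,0,0],[0,0,0.2,0],[0,0,0,0]],
  ],
  squeeze=3,
)

```text
clock: 14.88
tool_pos: [0.5364, -0.0119, 0.0385]
eef_rot: [-0.001, 0.016, 1.0, -0.0]
contact_force: [0.7, -0.5, -4.1]
grip_width: 0.161
grasp_force: 3.0
```

Request:
move_arm(
  motion=[
    [[0,0,0,0],[0,0,0,0],[0,0,0.5,0],[0,0,1,0],[0,0,2,0]],
  ],
  jaw=-0.2,
)

```text
clock: 15.5
tool_pos: [0.5372, -0.0117, 0.0749]
eef_rot: [-0.0, 0.016, 1.0, 0.0]
contact_force: [0.1, 0.1, -0.9]
grip_width: 0.401
grasp_force: 0.0
```

Request:
move_arm(
  motion=[
    [[0,0,4,0],[0,0,5,0],[0,0,6,0],[0,0,6,0],[0,0,0,0]],
  ],
)

```text
clock: 16.12
tool_pos: [0.5396, -0.0109, 0.2905]
eef_rot: [0.004, 0.016, 1.0, -0.001]
contact_force: [-1.1, -0.9, -0.5]
grip_width: 0.398
grasp_force: 0.0
```

```bash
python3 w.py w8; python3 - <<'E'
from bench import vision
import cv2,numpy as np
s=vision.read_camera("side")["color"][150:290,250:400,::-1]; c=vision.read_camera("scene")["color"][130:270,240:390,::-1]
w=cv2.imread("pics/w8.png")
o=np.zeros((600,800,3),np.uint8); o[:280]=np.hstack([cv2.resize(i,(400,280),interpolation=cv2.INTER_CUBIC) for i in (s,c)])
o[280:,:512]=cv2.resize(w,(512,320),interpolation=cv2.INTER_AREA); cv2.imwrite("pics/c8.png",o)
E
```

```text
(no output)
```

View pics/c8.png

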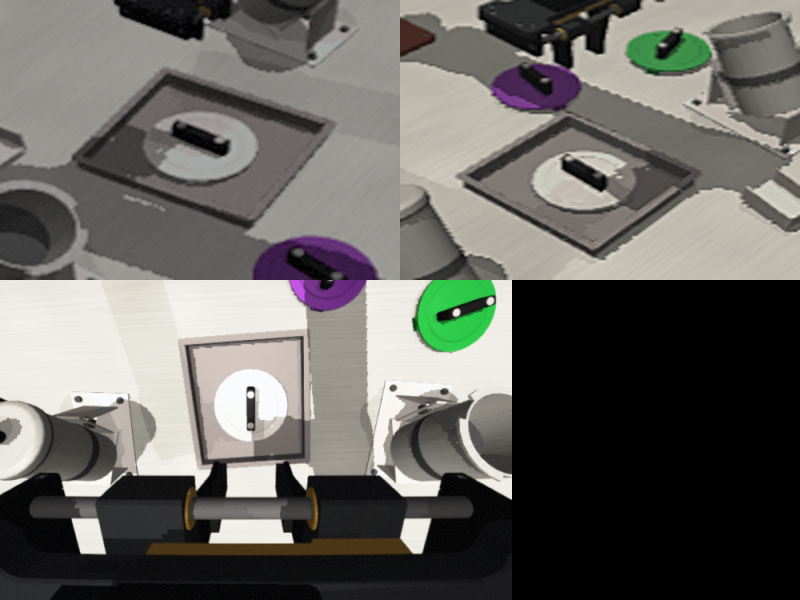

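The lid lies flat at the centre of the tray with the bar up: wrist view (250,405), and the tray spans about x 182–308. The fingers are well clear, so I'm handing the job in.

```bash
python3 -c "
from bench import order; print(order.job_done())"
```

```text
the job is handed in; nothing more can be done
None
```

The lid was turned to the slots, lifted off along the lean and set flat in the grey tray, bar up and released; the job was handed in at about 16 s of the 48 s, and no verdict came back.

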